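# Click the lid onto the filled capsule caddy

## Task

Close the caddy that holds the coffee capsules, not the empty one of the same make: pick up the wooden lid by its handle, put it on squarely and push it straight down until both steel hooks have clicked over its ends. Leave the lid lying flat on the rim, and let go of it.

Things in the scene. Friction and masses are not known exactly. Their poses are not given: they have to be found in the camera images.
- caddy_lid: flat lid of light wood, 90 (x) x 128 (y) x 6 mm, about 100 g, lying handle up on the worktop. On top, centred and along y, a bar handle 14 mm wide (x), 72 mm long (y), its bar 22 to 38 mm above the lid's underside, on two posts at y = +-28 mm. Origin: centre of the underside; z up. Either way round fits.
- capsule_caddy_seat (a point): centre of the rim of the filled caddy, 50 mm above the worktop; the lid's origin belongs here, the lid's y along this y, z up. The caddy: white open box fixed to the worktop, 86 (x) x 124 (y) x 50 mm, five capsules below its rigid rim. A steel spring hook on each short end (+y, -y) centres the lid along y; nothing guides it along x. An identical empty caddy stands elsewhere.
- hook_left (a joint): steel hook, 36 mm wide, on the filled caddy's +y end: 0 = upright (clicked), grows (rad) as it is pushed outward, to 0.6; the lid passes at about 0.2; springs back by itself. The arms stand 130 mm apart; the noses reach 11 mm inward, undersides 8 mm above the rim; sloped lead-in lips flare outward above them to 50 mm above the rim, 160 mm apart.
- hook_right (a joint): the same hook on the filled caddy's -y end: 0 = upright (clicked), grows (rad) as it is pushed outward, to 0.6. Both hooks together yield to a push of about 5 to 12 N, after which the lid goes on down onto the rigid rim.

How it is judged:
At the end, for the whole second after the job is handed in: The lid lies at rest on the rim of the filled caddy: within 4 mm of the rim's height, within 15 mm of its centre, within 0.2 rad (11 degrees) of its direction, either way round, tilted less than 0.06 rad, handle up, and both hooks have sprung back over it (less than 0.07 rad open) (z of caddy_lid in the frame of capsule_caddy_seat between -0.004 and 0.004 m and horizontal distance between caddy_lid and capsule_caddy_seat below 0.015 m and angle between the y axis of caddy_lid and the y axis of capsule_caddy_seat, either way round below 0.2 rad and angle between caddy_lid's own z axis and vertical below 0.06 rad and value of joint each of hook_left, hook_right below 0.07 rad and linear speed of caddy_lid below 0.02 m/s); the robot touches nothing.
It also fails if it takes over 45 s, if anything falls off the work surface, if the arm or the gripper's body presses on something with over 40 N, if the wrist force passes 120 N, or if a joint passes its speed limit or range.

## Robot

A 7-joint arm with a two-finger parallel gripper is mounted at the origin on a cart in front of the work surface, level with it; the furniture and walls round the work are solid. World frame = base frame: x ahead of the robot, y to its left, z up, the work surface at z = 0. Lengths are in m, angles in rad, forces in N, time in s.
With the tool pointing down it reaches from about 0.425 to 0.925 m from the base axis. Payload 6.8 kg.
Tool frame: the origin (TCP) lies at the very end of the fingers, on their centre line; the grasp point (between the pads) lies 19 mm behind it; z points along the fingers, y is the line along which they close (so a half turn about z gives the same grasp; the last joint's range is limited). The gripper opens to 85 mm and grips with 20 to 120 N. Pads are 22 mm wide; open, the fingers measure 114 mm over their backs; the gripper's body (76 mm by 85 mm) begins 54 mm behind the grasp point. The pads swing forward as they close: fully open they stand 13 mm farther back than shut.
Start: joints at [1.016, 0.477, 0.022, 1.555, -0.011, 1.109, -0.083], TCP at [0.292, -0.609, 0.231] pointing down, gripper open.
Joint ranges: [-2.96, 2.96], [-0.34, 2.1], [-1.41, 1.46], [0.24, 2.44], [-1.37, 4.51], [0.17, 1.92], [-2.96, 2.96]. Speed limits (rad/s): [2.39, 2.39, 3.14, 3.14, 3.14, 3.14, 3.14].

## Interface

Orientations are given as a unit quaternion [w, x, y, z].
In Python, from station import bot gives the robot as it stands.
- The arm moves only by the tool jog_arm, never from a script. Its argument "motion" is a list of rows, each a list of 7 numbers: the turn, a rotation vector about the tool's x, y, z in rad, then the shift along the tool's x, y, z in mm, then the finger opening in mm, from 0 to 85.4. A call has 1 to 10 rows; each row is the pose to reach, as a shift and turn from the pose commanded when the call began, along the tool's axes at that moment; what a row does not reach only later rows make up. A row lasts 1/8 s, in which the tool goes at most 62.5 mm and 10.7 degrees, less where a joint would pass 70% of its speed; a pose out of reach is approached as far as the arm can. A call with a gripper value outside its range is refused whole. The fingers move at their own pace and stop on an object; "grip_force" is the grip in N (left out, the last holds). Time passes only in rows, so rows that repeat a pose let the fingers close. It gives the time, the measured TCP pose, the force, the opening and the grip force at its end, in the units of the state.
- bot.get_obs(): the state, without advancing time (a new reading comes with each control period).
- bot.read_camera(name): name is "scene" or "top" or "wrist"; returns a dict with "pixels" (420x560x3 uint8, red, green, blue), "camera_matrix" (3x3 intrinsics, pixels), "T" (4x4, takes a point from camera to world coordinates); the wrist camera has in their place "tool_from_camera" (4x4, takes a point from camera to tool coordinates, whose origin is the TCP and whose axes are the flange's). Camera axes: x right, y down, z forward; pixel columns grow to the right and rows downward; lengths in m; the calibration is good to about 2 mm. A picture is of the moment at which its call begins: read the wrist's pose just before it. There is no depth.
- bot.hand_in(): hands the job in; it is judged then, once.
Trained networks look in a picture, given as the dict that the camera call returned (one of the last four; its "shot" number tells which), for a name from the list of things; names that differ only in an ending like _2 or _b are one class to them, and where a whole thing is asked for, a point or a joint stands for the part that bears it (a point fixed in the world has none). Each returns a list of dicts, best first, with "score" (0 to 1); they miss things now and then, are a little off and sometimes report something else, mostly with a low value. They report only what shows in the picture. A call takes as long as a camera call.
- bot.spot_in(thing, picture): "xy" ([column, row] in pixels, amid what is visible of it).
- bot.tip_of(thing, picture): "xy" ([column, row] in pixels: a listed point, or the origin of a listed thing).
The state is a dict: "t": time; "q": joint angles; "joint_vel": joint speeds; "joint_torque": joint torques, N m; "eef_pos": TCP position; "tool_rot": TCP orientation; "contact_force": force on the tool from outside, world axes, zero at the start; "torque": the same for the moment, N m; "gripper_width": opening from 0.0 (shut) to 1.0 (fully open); "grasp_force": force on a finger pad.
Only numpy, scipy, OpenCV 4.12 (cv2) and the standard library are available. Lean on these libraries where they do the work, as an engineer would, in place of code of your own. Each camera call takes 0.05 s, during which the arm holds its last target. There are 200 camera calls.

## Working session

There is one attempt and no reset: what is moved stays moved. The work goes in short steps, Python scripts to look and compute and a tool call to move; the robot and the scene stay as the last step left them, time stands still between calls to the robot, and variables do not carry over. Pictures are saved under pics/ and viewed, at most 10 in all, crops included, and the job is handed in when it is done.

Besides the shell and the picture viewer there is one more tool, called after "Request:" by a JSON object that holds its "op" and its "data". jog_arm: Moves the arm, as the interface text tells. Its arguments: {"type":"object","properties":{"motion":{"type":"array"},"grip_force":{"type":"number"}},"required":["motion"]}

```bash
mkdir -p pics
cat > h.py <<'E'
import numpy as np, cv2
from station import bot
from scipy.spatial.transform import Rotation as R
def Tq(o):
    T=np.eye(4); q=o["tool_rot"]; T[:3,:3]=R.from_quat([q[1],q[2],q[3],q[0]]).as_matrix(); T[:3,3]=o["eef_pos"]; return T
def shot(n,f=None):
    o=bot.get_obs(); p=bot.read_camera(n)
    p["W"]=p["T"] if n!="wrist" else Tq(o)@np.array(p["tool_from_camera"])
    if f: cv2.imwrite("pics/"+f,p["pixels"][:,:,::-1])
    return p
def ray(p,xy):
    d=np.linalg.inv(p["camera_matrix"])@[xy[0],xy[1],1]; W=np.array(p["W"]); d=W[:3,:3]@d
    return W[:3,3],d/np.linalg.norm(d)
def at_z(p,xy,z):
    c,d=ray(p,xy); return c+d*(z-c[2])/d[2]
def tri(rs):
    A=sum(np.eye(3)-np.outer(d,d) for c,d in rs); b=sum((np.eye(3)-np.outer(d,d))@c for c,d in rs)
    return np.linalg.solve(A,b)
def proj(p,X):
    W=np.linalg.inv(np.array(p["W"])); x=np.array(p["camera_matrix"])@(W[:3,:3]@X+W[:3,3]); return x[:2]/x[2]
E
python3 - <<'E'
from h import *
print(bot.get_obs())
for n in ["top","scene"]:
    p=shot(n,n+"0.png"); print(n,p["W"].round(3).tolist())
    for t in ["caddy_lid","capsule_caddy_seat","hook_left","hook_right"]:
        for f in ("spot_in","tip_of"):
            try: r=getattr(bot,f)(t,p)
            except Exception as e: print(t,f,e); continue
            for d in r[:3]: print(t,f,d, at_z(p,d["xy"],0.0 if "lid" in t else 0.05).round(3))
a=cv2.imread("pics/top0.png");b=cv2.imread("pics/scene0.png")
cv2.imwrite("pics/c0.png",cv2.resize(np.hstack([a,b]),(800,300)))
E
```

```text
{'t': 0.0, 'q': array([ 1.01586371,  0.47780139,  0.0223552 ,  1.55643836, -0.01149362,
        1.10928729, -0.08309068]), 'joint_vel': array([-6.84854230e-04, -2.02275792e-04, -1.36605951e-03,  2.21145339e-03,
        2.85393918e-04, -6.25758880e-05, -2.79624681e-04]), 'joint_torque': array([ 1.06214429e-05, -5.96446931e+01,  1.60798732e+00, -2.81203687e+01,
        1.24658074e-02,  9.39450605e-03, -1.25407081e-05]), 'eef_pos': array([ 0.29140098, -0.60821552,  0.23033068]), 'tool_rot': array([-8.61346616e-04,  9.75143586e-01,  2.21572047e-01, -2.71033181e-04]), 'contact_force': array([0.48055776, 0.06003165, 0.1510545 ]), 'torque': array([0.07318027, 0.04087524, 0.01650934]), 'grasp_force': 0.0, 'gripper_width': 1.0032413351566762}
top [[0.088, -0.973, 0.214, 0.195], [-0.996, -0.086, 0.019, 0.002], [0.0, -0.215, -0.977, 1.213], [0.0, 0.0, 0.0, 1.0]]
caddy_lid spot_in {'xy': [386.1, 209.4], 'score': 0.66} [ 0.478 -0.266  0.   ]
caddy_lid tip_of {'xy': [384.4, 209.0], 'score': 0.92} [ 0.478 -0.262 -0.   ]
capsule_caddy_seat spot_in {'xy': [279.7, 195.5], 'score': 0.69} [0.479 0.027 0
[... 459 characters left out ...]
78], [0.0, 0.0, 0.0, 1.0]]
caddy_lid spot_in {'xy': [354.6, 196.5], 'score': 0.96} [ 0.484 -0.263  0.   ]
caddy_lid tip_of {'xy': [358.2, 199.0], 'score': 0.66} [ 0.47  -0.265  0.   ]
capsule_caddy_seat spot_in {'xy': [268.3, 227.5], 'score': 0.78} [0.462 0.032 0.05 ]
capsule_caddy_seat tip_of {'xy': [266.6, 220.8], 'score': 0.78} [0.484 0.024 0.05 ]
hook_left spot_in {'xy': [245.1, 231.8], 'score': 0.51} [0.478 0.088 0.05 ]
hook_left tip_of it knows: caddy_lid, capsule_caddy_seat
hook_right spot_in {'xy': [290.3, 202.7], 'score': 0.79} [ 0.51  -0.063  0.05 ]
hook_right spot_in {'xy': [269.1, 227.4], 'score': 0.75} [0.462 0.03  0.05 ]
hook_right tip_of it knows: caddy_lid, capsule_caddy_seat
```

View pics/top0.png

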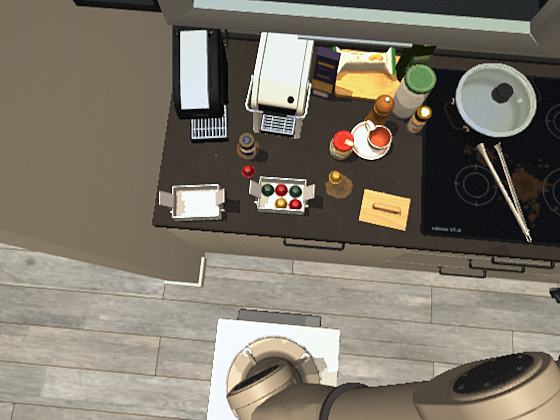

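The top view shows the filled caddy (five capsules) at (281,194), the empty one at (198,202), and the lid with its handle along about (372,206)-(401,211). The network's points agree.

```bash
cat >> h.py <<'E'
def rel(pos,yaw):
    """yaw: world direction of tool y (mod pi); tool pointing down. Prints rotvec & shift mm in tool axes"""
    T=Tq(bot.get_obs()); best=None
    for a in (yaw,yaw+np.pi):
        y=np.array([np.cos(a),np.sin(a),0]); z=np.array([0,0,-1.]); M=np.column_stack([np.cross(y,z),y,z])
        r=R.from_matrix(T[:3,:3].T@M).as_rotvec()
        print("turn",r.round(3),"shift",(1000*T[:3,:3].T@(np.array(pos)-T[:3,3])).round(1))
E
python3 - <<'E'
from h import *
p=shot("top"); a=at_z(p,(372,206),.038);b=at_z(p,(401,211),.038); print(a,b, np.arctan2(*(b-a)[[1,0]]))
rel([0.44,-0.265,0.28],np.arctan2(*(b-a)[[1,0]])+np.pi/2)
print(bot.read_camera("wrist")["tool_from_camera"].round(3))
E
```

```text
[ 0.47464048 -0.2202099   0.038     ] [ 0.46780364 -0.29750286  0.038     ] -1.6590203711819655
turn [ 0.     0.    -1.036] shift [ 282.3 -246.   -48.7]
turn [ 0.    -0.     2.106] shift [ 282.3 -246.   -48.7]
[[-0.001 -0.958 -0.288  0.073]
 [ 1.    -0.001  0.    -0.001]
 [-0.001 -0.288  0.958 -0.143]
 [ 0.     0.     0.     1.   ]]
```

Request:
{"op": "jog_arm", "data": {"motion": [[0,0,-0.17,40,-35,-7,85],[0,0,-0.34,80,-70,-14,85],[0,0,-0.52,120,-105,-21,85],[0,0,-0.69,160,-140,-28,85],[0,0,-0.86,200,-175,-35,85],[0,0,-1.03,240,-210,-42,85],[0,0,-1.036,282,-246,-49,85],[0,0,-1.036,282,-246,-49,85],[0,0,-1.036,282,-246,-49,85]], "grip_force": 40}}

```text
t: 1.92
eef_pos: [0.4394, -0.2656, 0.2804]
tool_rot: [0.0, 0.738, 0.675, -0.0]
contact_force: [-0.7, -1.3, -0.4]
gripper_width: 0.993
grasp_force: 0.0
```

Run:
```python
from h import *
o=bot.get_obs(); print(o["t"],o["eef_pos"],o["tool_rot"])
p=shot("wrist","w1.png"); np.savez("w1.npz",W=p["W"],camera_matrix=p["camera_matrix"])
for f in ("spot_in","tip_of"): print([(d, at_z(p,d["xy"],0.0)) for d in getattr(bot,f)("caddy_lid",p)[:2]])
```

```text
1.925 [ 0.43944719 -0.26558273  0.28039924] [ 2.37879686e-04  7.37587923e-01  6.75251015e-01 -2.56863763e-04]
[({'xy': [308.3, 162.6], 'score': 0.7}, array([ 0.47782047, -0.25654236,  0.        ]))]
[({'xy': [306.0, 165.1], 'score': 0.79}, array([ 0.47443262, -0.25970956,  0.        ]))]
```

View pics/w1.png

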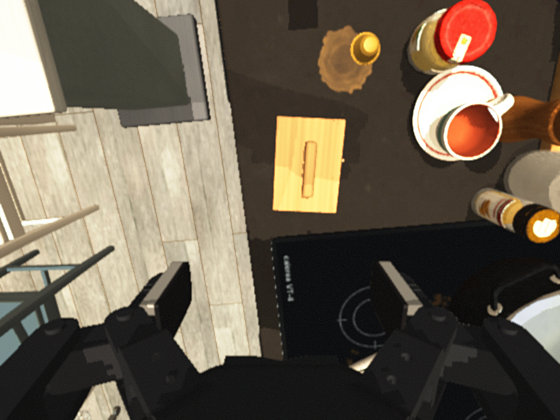

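The lid lies with corners around (277,116), (345,119), (339,214), (273,211), its handle from about (310,142) to (308,198). I'll fit both by colour.

```bash
cat >> h.py <<'E'
def lid(p,c,z=0.006):
    hsv=cv2.cvtColor(p["pixels"],cv2.COLOR_RGB2HSV)
    m=cv2.inRange(hsv,(8,60,110),(28,200,255)); m=cv2.morphologyEx(m,cv2.MORPH_OPEN,np.ones((3,3)))
    m=cv2.morphologyEx(m,cv2.MORPH_CLOSE,np.ones((9,9)))
    cs,_=cv2.findContours(m,cv2.RETR_EXTERNAL,cv2.CHAIN_APPROX_NONE)
    k=max(cs,key=lambda k:cv2.pointPolygonTest(k,tuple(map(float,c)),False)*1e6+cv2.contourArea(k))
    P=np.array([at_z(p,q[0],z)[:2] for q in k]).astype(np.float32)
    r=cv2.minAreaRect(P*1000); b=cv2.boxPoints(r)
    e=[b[1]-b[0],b[2]-b[1]]; L=max(e,key=np.linalg.norm); a=np.arctan2(L[1],L[0])
    return np.array(r[0])/1000,[float(np.linalg.norm(x)) for x in e],a
E
python3 - <<'E'
from h import *
p=dict(np.load("w1.npz")); p["pixels"]=cv2.imread("pics/w1.png")[:,:,::-1].copy()
c,s,a=lid(p,(300,190)); print(c,s,a)
rel([c[0],c[1]-0.04,0.17],a+np.pi/2)
E
```

```text
[ 0.47723782 -0.26104037] [95.3423080444336, 130.8847198486328] 1.4330119
turn [-0.000e+00 -1.000e-03 -3.094e+00] shift [-31.   41.4 110. ]
turn [-0.001  0.     0.047] shift [-31.   41.4 110. ]
```

Request:
{"op": "jog_arm", "data": {"motion": [[0,0,0.02,-15,20,50,85],[0,0,0.047,-31,41,105,85],[0,0,0.047,-31,41,110,85],[0,0,0.047,-31,41,110,85]]}}

```text
t: 2.58
eef_pos: [0.4774, -0.2998, 0.1707]
tool_rot: [-0.0, 0.753, 0.658, -0.0]
contact_force: [1.0, -0.6, 0.9]
gripper_width: 0.994
grasp_force: 0.0
```

Run:
```python
from h import *
p1=dict(np.load("w1.npz"))
p=shot("wrist","w2.png"); r=bot.tip_of("caddy_lid",p)[:2]; s=bot.spot_in("caddy_lid",p)[:2]
print(r,s,[at_z(p,d["xy"],0) for d in r])
if r: print("tri",tri([ray(p1,(306,165.1)),ray(p,r[0]["xy"])]))
c,sz,a=lid(p,(r or s)[0]["xy"]); print(c,sz,a)
rel([c[0],c[1],0.07],a+np.pi/2);print(bot.get_obs()["eef_pos"])
```

```text
[{'xy': [273.1, 152.5], 'score': 0.9}] [{'xy': [273.4, 146.0], 'score': 0.64}] [array([ 0.47425974, -0.26036677,  0.        ])]
tri [ 0.47436373 -0.26017934 -0.00105455]
[ 0.47588593 -0.26050952] [91.58992004394531, 129.72654724121094] 1.4306569
turn [-2.000e-03  5.000e-03 -3.136e+00] shift [ 38.8  -8.2 102.5]
turn [0.003 0.001 0.005] shift [ 38.8  -8.2 102.5]
[ 0.47851379 -0.29989834  0.17261136]
```

View pics/w2.png

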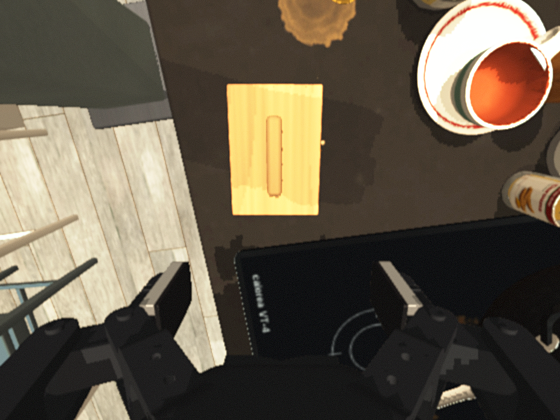

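The lid fills about (228,84)-(322,214), with its handle from (274,116) to (274,196). The measured size of 92 x 130 mm and height of about 0 both match the text. Next I descend and grasp.

Request:
{"op": "jog_arm", "data": {"motion": [[0,0,0.005,39,-8,30,85],[0,0,0.005,39,-8,85,60],[0,0,0.005,39,-8,130,60],[0,0,0.005,39,-8,156,60],[0,0,0.005,39,-8,156,50],[0,0,0.005,39,-8,156,0],[0,0,0.005,39,-8,156,0],[0,0,0.005,39,-8,156,0],[0,0,0.005,39,-8,156,0],[0,0,0.005,39,-8,156,0]], "grip_force": 60}}

```text
t: 3.98
eef_pos: [0.4765, -0.2605, 0.0164]
tool_rot: [0.002, 0.755, 0.656, 0.001]
contact_force: [-0.7, 0.6, 7.0]
gripper_width: 0.15
grasp_force: 59.5
```

Request:
{"op": "jog_arm", "data": {"motion": [[0,0,0,0,0,-15,0],[0,0,0,0,0,-55,0],[0,0,0,0,0,-105,0],[0,0,0,10,0,-155,0],[0,0,0,45,-10,-205,0],[0,0,0,90,-22,-250,0],[0,0,0,130,-32,-262,0],[0,0,0,156,-38,-264,0],[0,0,0,156,-38,-264,0],[0,0,0,156,-38,-264,0]]}}

```text
t: 5.22
eef_pos: [0.459, -0.1008, 0.2789]
tool_rot: [0.0, 0.755, 0.656, -0.0]
contact_force: [-0.1, 0.0, -1.8]
gripper_width: 0.15
grasp_force: 58.7
```

Run:
```python
from h import *
p=shot("wrist","w3.png"); np.savez("w3.npz",W=p["W"],camera_matrix=p["camera_matrix"])
for t in ["capsule_caddy_seat","hook_left","hook_right"]:
    print(t,[(d["xy"],d["score"],at_z(p,d["xy"],.05).round(3)) for d in bot.spot_in(t,p)[:2]])
print([(d["xy"],d["score"],at_z(p,d["xy"],.05).round(3)) for d in bot.tip_of("capsule_caddy_seat",p)[:2]])
print("lid",bot.tip_of("caddy_lid",p)[:1]); o=bot.get_obs(); print(o["eef_pos"],o["contact_force"])
```

```text
capsule_caddy_seat [([287.9, 66.0], 0.91, array([0.484, 0.024, 0.05 ]))]
hook_left [([274.2, 7.4], 0.86, array([0.478, 0.082, 0.05 ]))]
hook_right [([297.4, 128.2], 0.92, array([ 0.486, -0.044,  0.05 ]))]
[([289.2, 67.6], 0.62, array([0.485, 0.022, 0.05 ]))]
lid [{'xy': [279.2, 253.1], 'score': 0.81}]
[ 0.45918359 -0.1006438   0.27810364] [-0.10702901  0.03074913 -1.43652308]
```

View pics/w3.png

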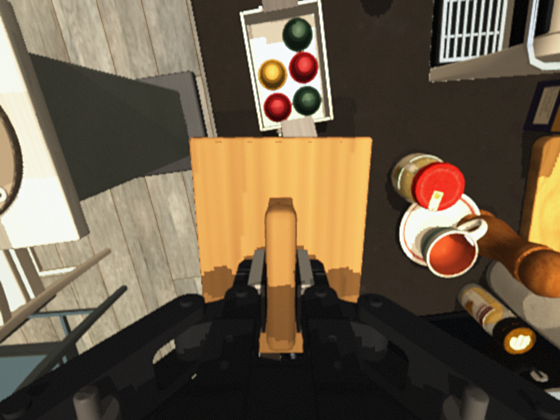

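The lid hangs level with its far edge at row 138, from (191,138) to (371,138). The filled caddy has rim corners near (241,13), (319,3), (331,120), (260,131). A zoomed view will sharpen those corners.

Run:
```python
from h import *
p=dict(np.load("w3.npz")); im=cv2.imread("pics/w3.png")
cv2.imwrite("pics/w3c.png",cv2.resize(im[0:150,215:365],(600,600),interpolation=cv2.INTER_CUBIC))
P=np.array([at_z(p,q,.05) for q in [(241,13),(319,3),(331,120),(260,131)]]); print(P.round(4),P.mean(0)); print([np.linalg.norm(P[i]-P[i-1]).round(4) for i in range(4)])
T=np.array([0.4592,-.1006,.2785-.0145+.006])
print([at_z(p,q,T[2])-T for q in [(191,138),(371,138)]])
for n in("top","scene"):
    q=shot(n); r=bot.tip_of("capsule_caddy_seat",q)[:1]
    if r: print(n,tri([ray(p,(289.2,67.6)),ray(q,r[0]["xy"])]))
```

```text
[[ 0.4419  0.0821  0.05  ]
 [ 0.5249  0.0796  0.05  ]
 [ 0.5263 -0.0402  0.05  ]
 [ 0.4423 -0.0408  0.05  ]] [0.48384864 0.02017834 0.05      ]
[np.float64(0.123), np.float64(0.0831), np.float64(0.1199), np.float64(0.0839)]
[array([-0.03505195,  0.06896892,  0.        ]), array([0.0513368 , 0.05665462, 0.        ])]
top [0.48872694 0.03016022 0.00962627]
scene [0.48595164 0.02305138 0.04617067]
```

View pics/w3c.png

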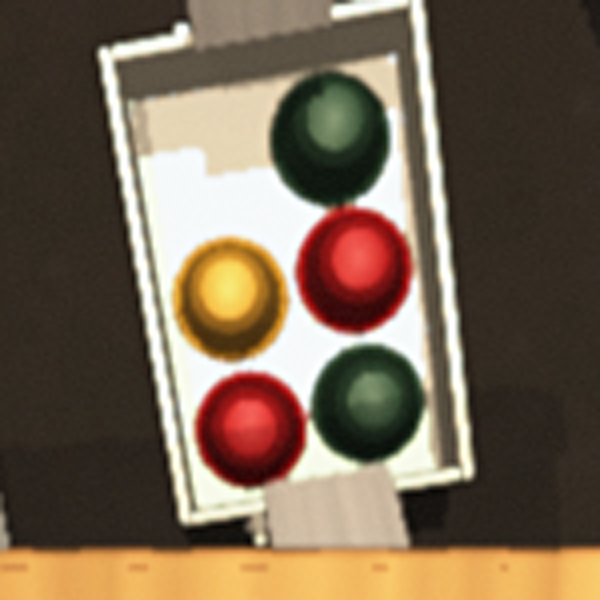

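Run:
```python
from h import *
p=dict(np.load("w3.npz"))
P=np.array([at_z(p,q,.05) for q in [(240,12),(321,-0.7),(333.2,118.8),(261.2,130.8)]]); print(P.round(4),P.mean(0)); print([np.linalg.norm(P[i]-P[i-1]).round(4) for i in range(4)])
L=P[0]-P[3];Rr=P[1]-P[2]; ya=[np.arctan2(v[1],v[0]) for v in(L,Rr)]; print(ya)
c=P.mean(0); a=np.mean(ya)
rel([c[0],c[1],.28],a+np.pi/2); o=bot.get_obs(); print(o["eef_pos"],o["t"])
```

```text
[[ 0.441   0.0832  0.05  ]
 [ 0.5273  0.0827  0.05  ]
 [ 0.529  -0.0392  0.05  ]
 [ 0.4438 -0.0408  0.05  ]] [0.48526092 0.02146139 0.05      ]
[np.float64(0.124), np.float64(0.0864), np.float64(0.122), np.float64(0.0852)]
[np.float64(1.593436324267715), np.float64(1.5840520931438204)]
turn [-0.     0.     2.983] shift [124.1   8.7  -1.8]
turn [-0.    -0.    -0.158] shift [124.1   8.7  -1.8]
[ 0.4592698  -0.10017233  0.27819016] 5.725
```

Request:
{"op": "jog_arm", "data": {"motion": [[0,0,-0.04,30,2,0,0],[0,0,-0.1,75,5,0,0],[0,0,-0.158,115,8,10,0],[0,0,-0.158,124,9,40,0],[0,0,-0.158,124,9,85,0],[0,0,-0.158,124,9,125,0],[0,0,-0.158,124,9,148,0],[0,0,-0.158,124,9,148,0],[0,0,-0.158,124,9,148,0]]}}

```text
t: 6.85
eef_pos: [0.4863, 0.0217, 0.1313]
tool_rot: [0.0, 0.701, 0.713, 0.001]
contact_force: [-0.3, -1.4, -1.1]
gripper_width: 0.149
grasp_force: 58.6
```

Run:
```python
from h import *
o=bot.get_obs(); print(o["eef_pos"],o["t"],o["contact_force"])
p=shot("wrist","w4.png"); s=shot("scene","s4.png")
for t in ["hook_left","hook_right"]:
  for q in (p,s): print(t,[(d["xy"],d["score"]) for d in bot.spot_in(t,q)[:2]])
rel([.4853,.0215,.1],1.589+np.pi/2)
a=cv2.imread("pics/w4.png")[0:400,100:500];b=cv2.resize(cv2.imread("pics/s4.png")[140:290,190:340],(400,400),interpolation=cv2.INTER_CUBIC)
cv2.imwrite("pics/c4.png",np.hstack([a,b]))
```

```text
[0.48631756 0.02170494 0.13126965] 6.85 [-0.29352608 -1.4211963  -1.05265244]
hook_left [([279.2, 121.2], 0.74), ([277.4, 118.9], 0.6)]
hook_left [([245.1, 230.6], 0.66)]
hook_right []
hook_right []
turn [ 0.000e+00 -2.000e-03  3.141e+00] shift [ 0.1 -0.7 31. ]
turn [ 0.001  0.    -0.   ] shift [ 0.1 -0.7 31. ]
```

View pics/c4.png

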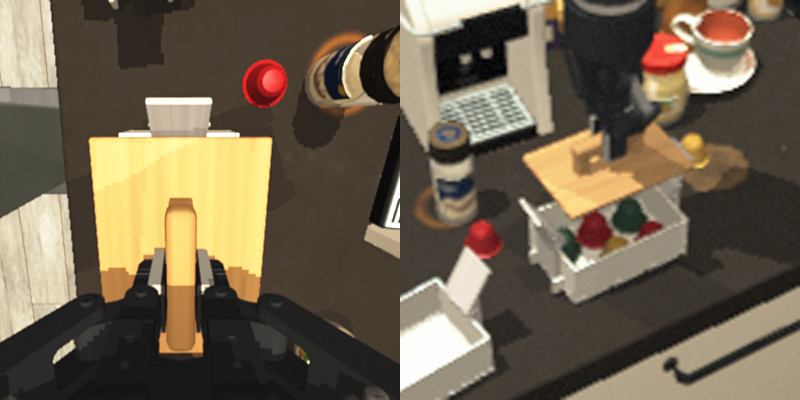

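Left panel: the hook is centred at crop column 179 and the lid at 181, with parallel edges. Right panel: the lid hovers level over the filled caddy, so I push down.

Request:
{"op": "jog_arm", "data": {"motion": [[0,0,0,0,0,12,0],[0,0,0,0,0,25,0],[0,0,0,0,0,35,0],[0,0,0,0,0,42,0],[0,0,0,0,0,46,0],[0,0,0,0,0,50,0],[0,0,0,0,0,54,0],[0,0,0,0,0,54,0]], "grip_force": 90}}

```text
t: 8.15
eef_pos: [0.485, 0.0214, 0.0759]
tool_rot: [-0.0, 0.701, 0.713, -0.0]
contact_force: [-0.1, -0.0, -1.4]
gripper_width: 0.143
grasp_force: 91.7
```

Request:
{"op": "jog_arm", "data": {"motion": [[0,0,0,0,0,3,0],[0,0,0,0,0,6,0],[0,0,0,0,0,9,0],[0,0,0,0,0,12,0],[0,0,0,0,0,13,0],[0,0,0,0,0,13,0]]}}

```text
t: 8.9
eef_pos: [0.4855, 0.0213, 0.0663]
tool_rot: [0.001, 0.701, 0.713, -0.001]
contact_force: [-14.3, -2.7, 41.0]
gripper_width: 0.141
grasp_force: 97.8
```

Run:
```python
from h import *
o=bot.get_obs(); print(o["eef_pos"],o["t"],o["contact_force"],o["torque"])
p=shot("wrist","w5.png"); s=shot("scene","s5.png")
a=cv2.imread("pics/w5.png")[0:400,100:500];b=cv2.resize(cv2.imread("pics/s5.png")[140:290,190:340],(400,400),interpolation=cv2.INTER_CUBIC)
cv2.imwrite("pics/c5.png",np.hstack([a,b]))
```

```text
[0.48550745 0.02132479 0.06627554] 8.9 [-14.31567343  -2.66790111  41.016113  ] [-0.39371143  2.93774913 -0.05667502]
```

View pics/c5.png

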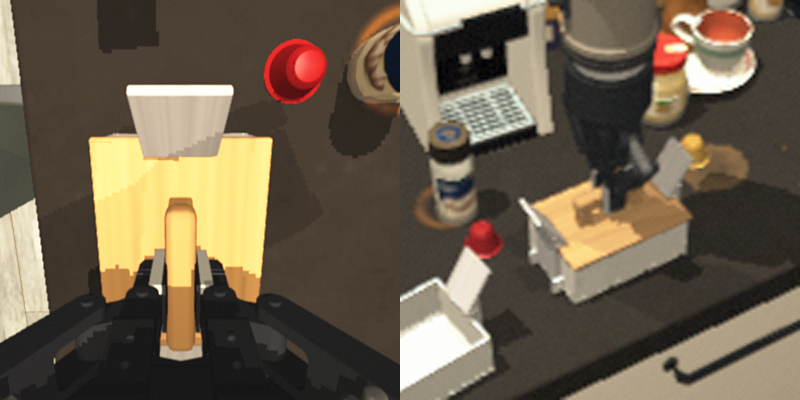

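The left hook's nose now overlaps the lid end and the lid sits flush on the rim. The 41 N reaction confirms rigid contact, so I unload, release and retreat.

Request:
{"op": "jog_arm", "data": {"motion": [[0,0,0,0,0,-1,0],[0,0,0,0,0,-2,0],[0,0,0,0,0,-2,45],[0,0,0,0,0,-2,45],[0,0,0,0,0,-2,45],[0,0,0,0,0,-2,45],[0,0,0,0,0,-15,45],[0,0,0,0,0,-45,45],[0,0,0,0,0,-95,45],[0,0,0,0,0,-145,45]]}}

```text
t: 10.25
eef_pos: [0.4852, 0.0217, 0.2105]
tool_rot: [-0.0, 0.701, 0.714, 0.0]
contact_force: [1.1, 0.3, 0.7]
gripper_width: 0.525
grasp_force: 0.0
```

Request:
{"op": "jog_arm", "data": {"motion": [[0,0,0,-30,0,-20,45],[0,0,0,-80,0,-40,45],[0,0,0,-120,0,-40,45],[0,0,0,-120,0,-40,45],[0,0,0,-120,0,-40,45]]}}

```text
t: 10.88
eef_pos: [0.4876, -0.0977, 0.2487]
tool_rot: [-0.0, 0.701, 0.714, 0.0]
contact_force: [-0.4, 0.2, 0.6]
gripper_width: 0.529
grasp_force: 0.0
```

Run:
```python
from h import *
p=shot("wrist","w6.png"); s=shot("scene","s6.png"); o=bot.get_obs(); print(o["eef_pos"],o["t"],o["contact_force"],o["gripper_width"])
r=bot.tip_of("caddy_lid",p)[:1]; q=bot.tip_of("caddy_lid",s)[:1]; print(r,q)
if r: print(at_z(p,r[0]["xy"],.05))
if r and q: print(tri([ray(p,r[0]["xy"]),ray(s,q[0]["xy"])]))
a=cv2.imread("pics/w6.png")[0:400,100:500];b=cv2.resize(cv2.imread("pics/s6.png")[150:270,210:330],(400,400),interpolation=cv2.INTER_CUBIC)
cv2.imwrite("pics/c6.png",np.hstack([a,b]))
```

```text
[ 0.4876519  -0.0969906   0.24850716] 10.975 [-0.08117487  0.76218976  0.26152742] 0.5286881124027578
[{'xy': [280.2, 71.5], 'score': 0.74}] [{'xy': [269.3, 218.1], 'score': 0.85}]
[0.4843369  0.02027441 0.05      ]
[0.48347921 0.01806408 0.05778096]
```

View pics/c6.png

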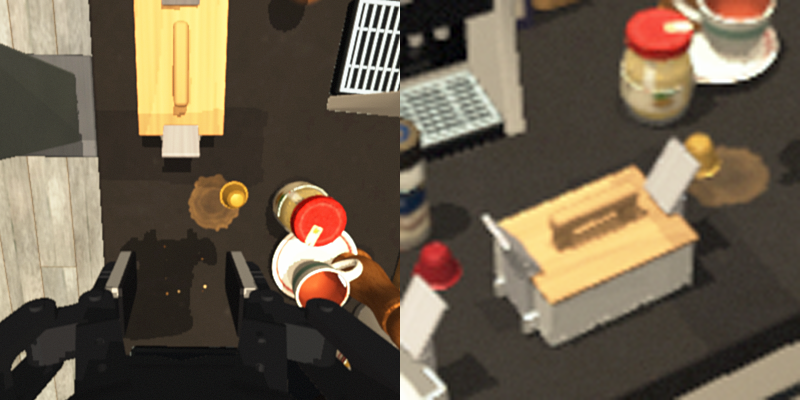

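Both hook noses overlap the lid ends (near hook at (180,130) in the left panel, about 10 mm inward). The lid lies flat and centred to within 2 mm of the measured seat.

```bash
python3 -c "
from station import bot
print(bot.hand_in())"
```

```text
the job is handed in; nothing more can be done
None
```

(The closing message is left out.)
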